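# Lock the amplifier's cover screw with the flat screwdriver

### The job

One of the two slotted push-and-turn screws on the amplifier's top cover is still open: its slot lies across the two small ridges beside it. Take the flat-blade screwdriver out of the tool block, seat its blade in that slot, press the sprung head down (about 15 newtons, never 25) and keep it pressed while you turn it a quarter turn clockwise, until the slot is in line with the ridges, then ease off so that it locks. Use the screwdriver only, put it back upright in its free hole in the block, and leave everything else where it is.

Things in the scene. Friction and masses are not known exactly. Their poses are not given: they have to be found in the camera images.
- driver_grip (a point): Centre of the flat screwdriver's handle, half-way up. Black square handle 26 x 26 mm, flat sides along its x and y, 64 mm tall, z up; the other two tools in the block have round handles. About 0.16 kg. It stands upright in a hole, the handle's underside (32 mm below this point) resting on the block's top. A 7 mm round shank leads down to the blade's tip, 107 mm below this point.
- driver_tip (a point): Middle of the end of the screwdriver's straight flat blade, on its axis. x runs along the blade's 12 mm width, y across its 2.4 mm thickness, z up the shank to the handle. The blade is 14 mm long.
- screw_hole (a point): Middle of the open screw's hole, level with the amplifier's top; fixed, axes as the amplifier's. The screw floats in it: its head (22 mm across) sits up to 4.5 mm off along x (across the open slot) and its top 9 to 15 mm above this point: find both by feel. Slot 3.9 mm wide, 4 mm deep, along y when open. Head sprung: 5 N/mm after 2.5 N; 12 to 13.5 N frees it (2 mm); stop at 3.4 mm.
- screw_turn (a joint): Turn of the open screw's head, rad, clockwise seen from above: 0 open (slot across the ridges), 1.57 in line with them, hard stop at 1.75. Let up, it catches on hidden teeth about 0.43 rad apart; it turns, with little torque (0.05 N m), only while kept pressed 2 mm or more. Let up beyond 1.36 rad it springs up behind the last tooth, locked. The blade has 0.15 rad of play in the slot.
- amp: Amplifier, a grey metal box 240 (x) x 200 (y) x 70 mm, fixed, origin in the middle of its underside; aluminium cover on the front half of its top. The open screw's hole is at x = -45, y = 55 mm, the same screw, locked, is at x = -45, y = -55 mm. A transformer and two capacitors stand up to 42 mm above its top in the rear half (x from 45 to 106 mm).
- block: Wooden tool block 56 (x) x 240 (y) x 85 mm tall, fixed, origin in the middle of its underside. Three upright round through-holes, 19 mm across with a 3 mm chamfer, at x = 0, y = -80, 0 and +80 mm; each holds one tool, whose handle rests on the block's top.
- nutdriver: Nut driver standing in the block: round handle 25 mm across at its foot, 21 mm above, 60 mm tall. Origin at the lower end of its shank, 75 mm below the foot of its handle. Leave it alone.
- awl: Awl standing in the block: round turned handle up to 32 mm across, 48 mm tall. Origin at the lower end of its shank, 75 mm below the foot of its handle. Leave it alone.
- spraycan: Aluminium spray can, 52 mm across, 150 mm tall, origin under its centre. Leave it alone.
- jar: Clear jar with a steel cap, 56 mm across, 55 mm tall, origin under its centre. Leave it alone.
- taperoll: Black roll of tape lying flat, 76 mm across, 19 mm tall, origin under its centre. Leave it alone.
- multimeter: Hand multimeter lying flat, 150 (x) x 75 (y) x 41 mm, origin under its centre. Leave it alone.
- dialknob: Loose aluminium dial knob, 38 mm across, 18 mm tall, origin under its centre. Leave it alone.
Things that resemble listed ones, but are neither listed nor needed, are in the scene too. Leave any red look-alike of the part that bears driver_grip alone.

How it is judged (in metres and radians):
On the way, in this order (a step that is already met when the one before it is completed fails the run):
1. the screwdriver is drawn out of the block (height (world z) of driver_tip above 0.09 m), for 0.1 s.
2. the screwdriver presses the open screw's head down and begins to turn it (value of joint screw_turn above 0.35 rad and contact force between driver and amp above 4 N and horizontal distance between driver_tip and screw_hole below 0.012 m), for 0.05 s.
3. the screw is turned into line with the ridges, the screwdriver still over it (value of joint screw_turn above 1.36 rad and horizontal distance between driver_tip and screw_hole below 0.012 m), for 0.1 s.
At the end, for the whole second after the job is handed in: The open screw is turned past 1.35 rad (in line at 1.57), behind its last tooth; the screwdriver stands upright (within 0.1 rad) in a hole of the block with its handle down on the block's top (within 6 mm) and is let go (value of joint screw_turn above 1.35 rad and angle between driver_grip's own z axis and vertical below 0.1 rad and z of driver_tip in the frame of block between 0.004 and 0.016 m and x of driver_tip in the frame of block between -0.012 and 0.012 m and y of driver_tip in the frame of block between -0.095 and 0.095 m); the robot touches nothing.
It fails at once if the screwdriver presses on the amplifier or its screws with more than 25 N (contact force between driver and amp above 25 N).
It fails at once if the gripper touches the amplifier or its screws (contact force between the arm and amp above 1 N).
It fails at once if another thing on the bench is moved by more than 30 mm, or another tool is drawn out of the block (distance of any of nutdriver, awl, spraycan, jar, taperoll, multimeter, dialknob from where it was at the start of the episode above 0.03 m).
It also fails if it takes over 72 s, if anything falls off the work surface, if the arm or the gripper's body presses on something with over 40 N, if the wrist force passes 120 N, or if a joint passes its speed limit or range.

### The arm

A 6-joint arm with a two-finger parallel gripper is mounted at the origin on the work surface. World frame = base frame: x ahead of the robot, y to its left, z up, the work surface at z = 0. Lengths are in mm, angles in rad, forces in N, time in s.
With the tool pointing down it reaches from about 425 to 925 mm from the base axis. Payload 12.5 kg.
Tool frame: the origin (TCP) lies midway between the tips of the shut fingers; the grasp point (between the pads) lies 19 mm behind it (ctrl.pinch_z is the distance from the TCP to the grasp point, in mm); z points along the fingers, y is the line along which they close (so a half turn about z gives the same grasp; the last joint's range is limited). The gripper opens to 85 mm and grips with 20 to 120 N. Pads are 22 mm wide; open, the fingers measure 114 mm over their backs; the gripper's body (76 mm by 85 mm) begins 54 mm behind the grasp point. The pads swing forward as they close: fully open they stand 13 mm farther back than shut.
Start: joints at [1, 0.491, 1.559, -0, 1.092, -0.106], TCP at [280.14, 558.721, 202.927] pointing down, gripper open.
Joint ranges: [-3.1, 3.1], [-0.84, 2.19], [0.05, 2.79], [-1.13, 4.28], [0.06, 2.93], [-2.69, 2.69]. Speed limits (rad/s): [2.22, 2.22, 2.79, 3.14, 3.14, 3.14].

### API

Orientations are given as a rotation vector (axis times angle).
In Python, from plant import ctrl gives the robot as it stands.
- The arm moves only by the shell command python3 -m pendant 'ROWS' [FORCE]. ROWS is JSON, a list of rows, each an object of numbers: "tx", "ty", "tz": the shift along the tool's x, y, z in mm; "turn": the turn about the tool's z in rad; "gripper": the opening, from -1 (shut) to 1 (fully open). A call has 1 to 5 rows; each row shifts and turns the commanded pose from where the row before left it, along the tool's axes as they then stand; what a row does not reach is not made up. A row lasts 1/8 s, in which the tool goes at most 62.5 mm and 10.7 degrees, less where a joint would pass 70% of its speed; a pose out of reach is approached as far as the arm can. A call is refused whole if a number of a shift passes 62.5 or a number of a turn 0.188, either way. A call with a gripper value outside its range is refused whole. The fingers move at their own pace and stop on an object; FORCE is the grip in N (left out, the last holds). Time passes only in rows, so rows that do not move let the fingers close. It gives the time, the measured TCP pose, the force, the opening and the grip force at its end, in the units of the state.
- ctrl.state(): the state, without advancing time (a new reading comes with each control period).
- ctrl.snapshot(name): name is "side" or "top" or "wrist"; returns a dict with "frame" (420x560x3 uint8, red, green, blue), "fovy" (degrees; the focal length in pixels is half the picture's height over the tangent of half this angle, whatever the lens; pixels are square), "cx", "cy" (the principal point, pixels), "dist" ([k1, k2, p1, p2, k3] as OpenCV has them; the pictures are not rectified), "extrinsics" (4x4, takes a point from camera to world coordinates); the wrist camera has in their place "tool_from_camera" (4x4, takes a point from camera to tool coordinates, whose origin is the TCP and whose axes are the flange's). Camera axes: x right, y up, looking along -z (the intrinsics and any distortion apply to the point x, -y, -z); pixel columns grow to the right and rows downward; lengths in mm; the calibration is good to about 2 mm. A picture is of the moment at which its call begins: read the wrist's pose just before it. There is no depth.
- ctrl.finish_job(): hands the job in; it is judged then, once.
The state is a dict: "t": time; "joint_positions": joint angles; "dq": joint speeds; "joint_torque": joint torques, N m; "tcp_pos": TCP position; "ee_rot": TCP orientation; "contact_force": force on the tool from outside, world axes, zero at the start; "ft_torque": the same for the moment, N m; "opening": finger opening in mm; "grasp_force": force on a finger pad.
Only numpy, scipy, OpenCV 4.12 (cv2) and the standard library are available. Lean on these libraries where they do the work, as an engineer would, in place of code of your own. Each camera call takes 0.05 s, during which the arm holds its last target. There are 200 camera calls.

## Working session

There is one attempt and no reset: what is moved stays moved. The work goes in short steps, Python scripts to look and compute and a shell command to move; the robot and the scene stay as the last step left them, time stands still between calls to the robot, and variables do not carry over. Pictures are saved under pics/ and viewed, at most 10 in all, crops included, and the job is handed in when it is done.

```bash
ls; mkdir -p pics
cat > h.py <<'E'
import numpy as np, cv2
from plant import ctrl
from scipy.spatial.transform import Rotation as R
def snap(n,f=None):
    s=ctrl.state(); d=ctrl.snapshot(n)
    h,w=d["frame"].shape[:2]; fl=h/2/np.tan(np.radians(d["fovy"])/2)
    d["K"]=np.array([[fl,0,d["cx"]],[0,fl,d["cy"]],[0,0,1]]); d["dist"]=np.array(d["dist"],float)
    if "extrinsics" in d: E=np.array(d["extrinsics"])
    else:
        T=np.eye(4);T[:3,:3]=R.from_rotvec(s["ee_rot"]).as_matrix();T[:3,3]=s["tcp_pos"];E=T@np.array(d["tool_from_camera"])
    d["E"]=E
    if f: cv2.imwrite(f,d["frame"][:,:,::-1])
    return d
def ray(d,uv):
    p=cv2.undistortPoints(np.array(uv,float).reshape(-1,1,2),d["K"],d["dist"]).reshape(-1,2)
    v=np.c_[p[:,0],-p[:,1],-np.ones(len(p))]@d["E"][:3,:3].T
    return d["E"][:3,3],v
def onz(d,uv,z):
    o,v=ray(d,uv); return o+v*((z-o[2])/v[:,2])[:,None]
def proj(d,P):
    P=np.atleast_2d(P).astype(float); c=(P-d["E"][:3,3])@d["E"][:3,:3]; c=c*[1,-1,-1]
    return cv2.projectPoints(c,np.zeros(3),np.zeros(3),d["K"],d["dist"])[0].reshape(-1,2)
E
python3 - <<'E'
from h import *
a=snap("top","pics/top.png");b=snap("side","pics/side.png");c=snap("wrist")
for d in(a,b,c):print(d["E"].round(2).tolist(),d["K"][0,0],d["dist"])
print(ctrl.state())
E
```

```text
pics
[[-0.01, 0.99, -0.1, 365.36], [-1.0, -0.01, 0.01, 71.96], [0.0, 0.1, 0.99, 1524.84], [0.0, 0.0, 0.0, 1.0]] 494.6809705698061 [0.02535847 0.         0.         0.         0.        ]
[[-0.99, 0.08, -0.11, 378.3], [-0.14, -0.61, 0.78, 958.63], [-0.01, 0.79, 0.62, 833.25], [0.0, 0.0, 0.0, 1.0]] 435.4625387294562 [0.0119651 0.        0.        0.        0.       ]
[[0.45, -0.86, -0.24, 218.81], [0.89, 0.43, 0.12, 588.19], [-0.0, -0.27, 0.96, 373.08], [0.0, 0.0, 0.0, 1.0]] 303.79302057723794 [-0.03913275  0.          0.          0.          0.        ]
{'t': 0.15, 'joint_positions': array([ 1.00041783e+00,  4.91420541e-01,  1.55932044e+00,  3.36861615e-06,
        1.09170716e+00, -1.05622735e-01]), 'dq': array([-0.00142815, -0.00252887, -0.00230619,  0.00036798,  0.00043624,
       -0.00074781]), 'joint_torque': array([ 2.63498900e-03, -6.18705225e+01, -2.61696517e+01, -7.42614179e-05,
        3.22488202e-03, -5.63357958e-05]), 'tcp_pos': array([280.01401131, 558.54678184, 202.45855549]), 'ee_rot': array([-7.23420432e-01, -3.05687187e+00,  1.26609114e-03]), 'contact_force': array([-0.58787141,  0.41551303,  0.51566937]), 'ft_torque': array([ 0.00942786,  0.02527791, -0.01380588]), 'grasp_force': 0.0, 'opening': 85.20352359207823}
```

View pics/top.png

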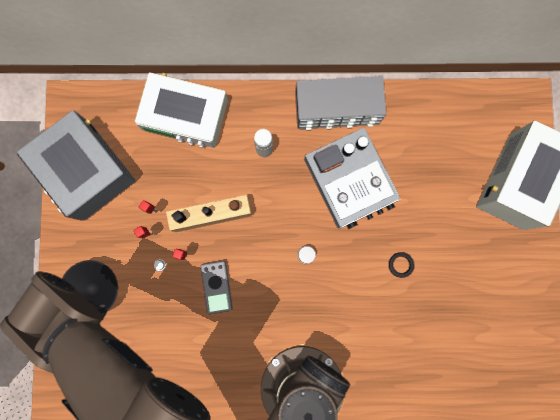

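View pics/side.png

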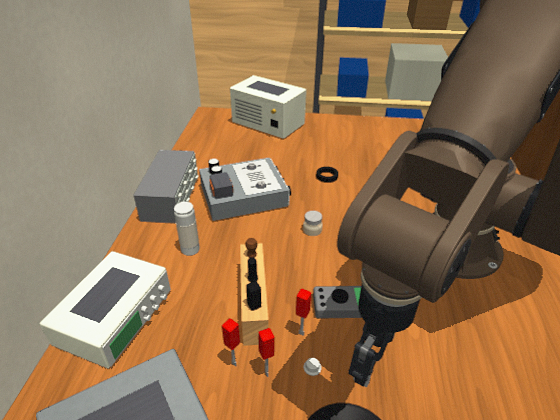

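Black handle at top (178,217) / side (254,295) is square and black. The round black one at (207,211) is the nut driver, (234,205) is the awl, and the red ones at (146,206), (140,231), (179,254) are look-alikes. I'll confirm this in a crop and measure the block and amp.

Run:
```python
from h import *
a=snap("top");b=snap("side");f=a["frame"]
c1=cv2.resize(f[185:245,130:260],(780,360),interpolation=cv2.INTER_CUBIC)[:, :400]
c2=cv2.resize(f[125:230,300:405],(400,360),interpolation=cv2.INTER_CUBIC)
cv2.imwrite("pics/c1.png",np.hstack([c1,c2])[:,:,::-1])
hsv=cv2.cvtColor(f,cv2.COLOR_RGB2HSV)
roi=np.zeros(f.shape[:2],np.uint8);roi[185:240,160:260]=1
m=((hsv[...,0]>15)&(hsv[...,0]<30)&(hsv[...,1]>80)&(hsv[...,2]>150)&(roi>0)).astype(np.uint8)
cs=max(cv2.findContours(m,0,2)[0],key=cv2.contourArea);q=cv2.boxPoints(cv2.minAreaRect(cs))
print("block px",q.tolist(),m.sum());print(onz(a,q,85).round(1).tolist())
m=((f.max(2)<60)).astype(np.uint8);m[:,:165]=0;m[:203]=0;m[228:]=0;m[:,192:]=0
ys,xs=np.nonzero(m);print("handle",xs.mean(),ys.mean(),m.sum(),onz(a,[[xs.mean(),ys.mean()]],140))
m=((hsv[...,1]<60)).astype(np.uint8);m2=m*0;m2[125:232,300:402]=m[125:232,300:402]
cs=max(cv2.findContours(m2,0,2)[0],key=cv2.contourArea);r=cv2.minAreaRect(cs);q=cv2.boxPoints(r);print("amp",r,onz(a,q,70).round(1).tolist())
for uv in([342,198],[376,181]):print(onz(a,[uv],82))
```

```text
block px [[165.4774932861328, 211.2679443359375], [246.4668731689453, 194.21755981445312], [250.4562530517578, 213.16717529296875], [169.4668731689453, 230.21755981445312]] 1033
[[524.8, 398.1, 85.0], [573.6, 161.7, 85.0], [517.6, 150.1, 85.0], [469.2, 385.6, 85.0]]
handle 179.92537313432837 216.4179104477612 67 [[503.87231078 344.96068916 140.        ]]
amp ((352.37750244140625, 179.10633850097656), (85.15494537353516, 68.91803741455078), 63.970401763916016) [[690.3, -5.7, 70.0], [781.7, -193.2, 70.0], [548.8, -298.2, 70.0], [460.3, -113.1, 70.0]]
[[ 561.06053613 -119.16340411   82.        ]]
[[ 611.03074408 -220.50838781   82.        ]]
```

View pics/c1.png

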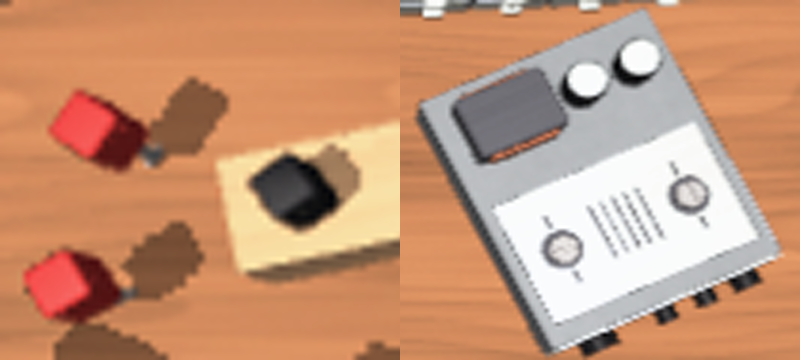

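The crop confirms it: a black square handle stands in the block's left hole (+y end), and the red ones stand outside the block. The open screw is the left one (crop 565,248), beside the ridges that run along amp x. The block measures 241 mm and the screw spacing 113 mm, both consistent with the sizes given. I'll move above the handle.

```bash
python3 -m pendant '[{"tx":-58,"ty":-17,"tz":-20},{"tx":-58,"ty":-17,"tz":-20},{"tx":-58,"ty":-17,"tz":-20},{"tx":-58,"ty":-17},{"tx":-55,"ty":-17}]' 60
python3 -m pendant '[{"tx":0},{"tx":0}]'
python3 - <<'E'
from h import *
s=ctrl.state();print(s["tcp_pos"],s["ee_rot"])
d=snap("wrist","pics/w1.png")
print(proj(d,[[505,352,149],[505,352,85],[521,274,85]]).round(),d["E"].round(3).tolist())
E
```

```text
[280.09272302 558.63238848 202.63509737] [-7.23521284e-01 -3.05699954e+00  6.65552612e-04]
[[210. 475.]
 [222. 420.]
 [177. 447.]] [[0.449, -0.86, -0.243, 218.828], [0.894, 0.432, 0.121, 588.234], [0.0, -0.271, 0.963, 373.314], [0.0, 0.0, 0.0, 1.0]]validation failed for argument at $[0]...
validation failed for argument at $[0]...
```

View pics/w1.png

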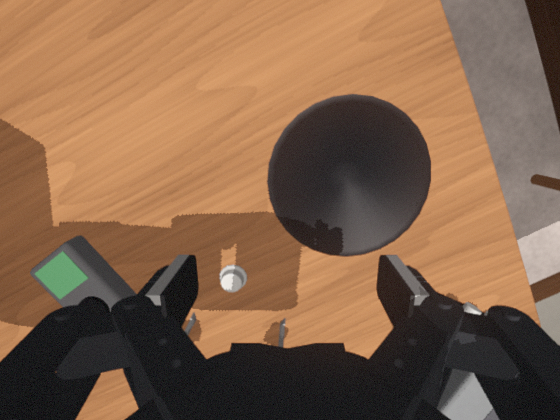

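The arm didn't move: the rows probably need every key. The picture shows the fingers at (170,280) and (400,280), and a dark dome at (350,175) behind the start position.

```bash
python3 -m pendant '[{"tx":-58,"ty":-17,"tz":-20,"turn":0,"gripper":1},{"tx":-58,"ty":-17,"tz":-20,"turn":0,"gripper":1},{"tx":-58,"ty":-17,"tz":-20,"turn":0,"gripper":1},{"tx":-58,"ty":-17,"tz":0,"turn":0,"gripper":1},{"tx":-55,"ty":-17,"tz":0,"turn":0,"gripper":1}]' 60
python3 -m pendant '[{"tx":0,"ty":0,"tz":0,"turn":0,"gripper":1},{"tx":0,"ty":0,"tz":0,"turn":0,"gripper":1}]'
python3 - <<'E'
from h import *
s=ctrl.state();print(s["tcp_pos"],s["ee_rot"])
d=snap("wrist","pics/w2.png")
print(proj(d,[[505,352,149],[505,352,85],[521,274,85]]).round())
E
```

```text
t: 0.92
tcp_pos: [497.5, 354.8, 262.2]
ee_rot: [0.724, 3.057, 0.001]
contact_force: [-0.3, 1.0, 0.0]
opening: 85.4
grasp_force: 0.0
t: 1.18
tcp_pos: [495.9, 356.4, 261.7]
ee_rot: [-0.724, -3.057, -0.0]
contact_force: [-0.5, -0.1, 0.8]
opening: 85.7
grasp_force: 0.0
[495.91673546 356.4441993  261.68621375] [-7.24282828e-01 -3.05651117e+00 -4.96100290e-05]
[[288. 205.]
 [288. 190.]
 [236. 230.]]
```

View pics/w2.png

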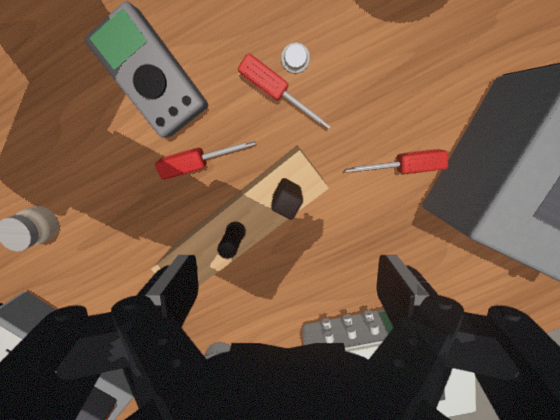

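The handle is at about (288,198) and the nut driver at (231,240). The red look-alikes lie flat. I'll enlarge the handle for its corners.

Run:
```python
from h import *
d=snap("wrist");f=d["frame"];x0,y0=265,170
g=cv2.resize(f[y0:y0+55,x0:x0+60],None,fx=10,fy=10,interpolation=cv2.INTER_CUBIC)
g=np.clip((g.astype(float)/255)**.45*255,0,255).astype(np.uint8)
cv2.imwrite("pics/c2.png",g[:,:,::-1])
```

```text
(no output)
```

View pics/c2.png

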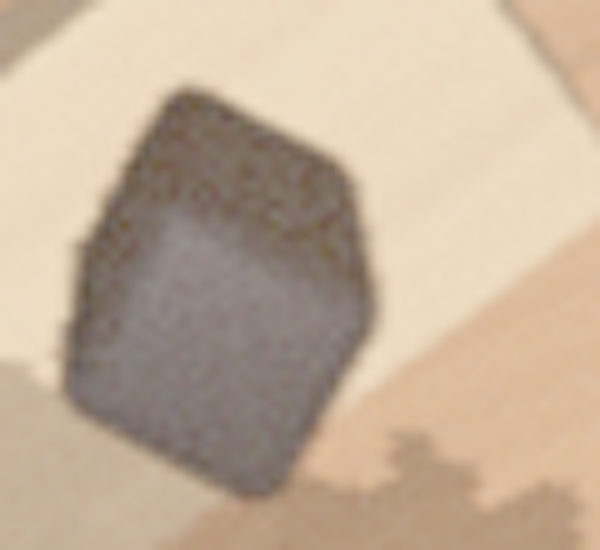

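The top-face corners in the crop are (175,205), (372,315), (268,497) and (67,390). The foot corners are (188,88) and (350,165).

Run:
```python
from h import *
d=snap("wrist");s=ctrl.state()
q=np.array([[175,205],[372,315],[268,497],[67,390]])/10+[264.5,169.5]
P=onz(d,q,149);print(P.round(1).tolist(),P.mean(0));e=np.roll(P,-1,0)-P;print(np.linalg.norm(e,axis=1),np.arctan2(e[:,1],e[:,0])%(np.pi/2))
b=np.array([[188,88],[350,165]])/10+[264.5,169.5]
B=onz(d,b,85);print(B,np.linalg.norm(B[1]-B[0]))
M=R.from_rotvec(s["ee_rot"]).as_matrix();print(M.round(3),"tooly yaw",np.arctan2(M[1,1],M[0,1]))
```

```text
[[488.8, 354.0, 149.0], [507.0, 366.1, 149.0], [519.1, 349.0, 149.0], [500.5, 336.4, 149.0]] [503.86012004 351.36917933 149.        ]
[21.85247051 20.97876388 22.41746133 21.21551325] [0.5862111  0.6116274  0.59707352 0.58477238]
[[489.48215166 354.30267418  85.        ]
 [506.06974844 367.101609    85.        ]] 20.951398507865658
[[-0.895  0.447 -0.   ]
 [ 0.447  0.895  0.   ]
 [ 0.     0.    -1.   ]] tooly yaw 1.10761728346595
```

The foot and top agree, giving centre (504,351.6), which matches the block's hole at (505,352). The handle yaw is 0.595 mod 90°. I'll align with a +0.512 turn.

```bash
python3 -m pendant '[{"tx":-9.5,"ty":-0.5,"tz":0,"turn":0.171,"gripper":1},{"tx":0,"ty":0,"tz":0,"turn":0.171,"gripper":1},{"tx":0,"ty":0,"tz":40,"turn":0.17,"gripper":1},{"tx":0,"ty":0,"tz":40,"turn":0,"gripper":1},{"tx":0,"ty":0,"tz":0,"turn":0,"gripper":1}]'
python3 - <<'E'
from h import *
s=ctrl.state();M=R.from_rotvec(s["ee_rot"]).as_matrix();print(s["tcp_pos"],"yaw",np.arctan2(M[1,1],M[0,1]),"tool shift to go",M.T@(np.array([504.2,351.7,98])-s["tcp_pos"]),s["joint_positions"].round(3))
E
```

```text
t: 1.95
tcp_pos: [502.7, 351.9, 179.7]
ee_rot: [-1.47, -2.773, 0.006]
contact_force: [-0.8, -0.3, 0.9]
opening: 85.5
grasp_force: 0.0
[502.73546006 351.86657174 179.71126652] yaw 0.5957121353042315 tool shift to go [-1.00136555  1.51382018 81.70440205] [ 0.503  0.5    1.611  0.     1.035 -0.093]
```

```bash
python3 -m pendant '[{"tx":-1,"ty":1.3,"tz":40,"turn":0,"gripper":1},{"tx":0,"ty":0,"tz":41.5,"turn":0,"gripper":1},{"tx":0,"ty":0,"tz":0,"turn":0,"gripper":-1},{"tx":0,"ty":0,"tz":0,"turn":0,"gripper":-1},{"tx":0,"ty":0,"tz":0,"turn":0,"gripper":-1}]' 100
python3 -m pendant '[{"tx":0,"ty":0,"tz":0,"turn":0,"gripper":-1},{"tx":0,"ty":0,"tz":0,"turn":0,"gripper":-1},{"tx":0,"ty":0,"tz":0,"turn":0,"gripper":-1}]'
```

```text
t: 2.58
tcp_pos: [506.9, 352.2, 102.6]
ee_rot: [1.473, 2.773, 0.004]
contact_force: [0.3, -0.0, 1.0]
opening: 32.3
grasp_force: 0.0
t: 2.95
tcp_pos: [506.5, 351.9, 102.6]
ee_rot: [1.473, 2.773, 0.003]
contact_force: [-3.5, -1.8, 10.8]
opening: 23.8
grasp_force: 97.7
```

```bash
python3 -m pendant '[{"tx":0,"ty":0,"tz":-20,"turn":0,"gripper":-1},{"tx":0,"ty":0,"tz":-30,"turn":0,"gripper":-1},{"tx":0,"ty":0,"tz":-30,"turn":0,"gripper":-1},{"tx":0,"ty":0,"tz":-30,"turn":0,"gripper":-1},{"tx":0,"ty":0,"tz":-30,"turn":0,"gripper":-1}]'
python3 -m pendant '[{"tx":0,"ty":0,"tz":-20,"turn":0,"gripper":-1},{"tx":0,"ty":0,"tz":0,"turn":0,"gripper":-1},{"tx":0,"ty":0,"tz":0,"turn":0,"gripper":-1}]'
python3 - <<'E'
from h import *
s=ctrl.state();print(s["joint_positions"].round(3),s["ft_torque"])
d=snap("wrist");t=s["tcp_pos"];b=snap("side")
p=proj(d,[t+[0,0,-83]])[0];p2=proj(b,[t+[0,0,-83]])[0];print(p,p2)
def crop(f,p,w,h,k):
    x,y=int(np.clip(p[0]-w/2,0,560-w)),int(np.clip(p[1]-h/2,0,420-h));print(x,y);return cv2.resize(f[y:y+h,x:x+w],None,fx=k,fy=k,interpolation=cv2.INTER_CUBIC)
g=np.hstack([crop(d["frame"],p,100,120,4),crop(b["frame"],p2,80,96,5)]);cv2.imwrite("pics/c3.png",g[:,:,::-1])
E
```

```text
t: 3.58
tcp_pos: [505.9, 351.5, 242.3]
ee_rot: [1.474, 2.774, 0.001]
contact_force: [1.1, 0.3, -2.0]
opening: 23.6
grasp_force: 98.5
t: 3.95
tcp_pos: [505.7, 351.3, 259.7]
ee_rot: [-1.474, -2.774, 0.001]
contact_force: [0.0, 0.5, -1.9]
opening: 23.8
grasp_force: 98.6
[ 0.5    0.429  1.507  0.     1.206 -0.094] [ 0.00530716 -0.00570259 -0.05848418]
[287.66679094 202.17615296] [250.54984344 276.19531634]
237 142
210 228
```

View pics/c3.png

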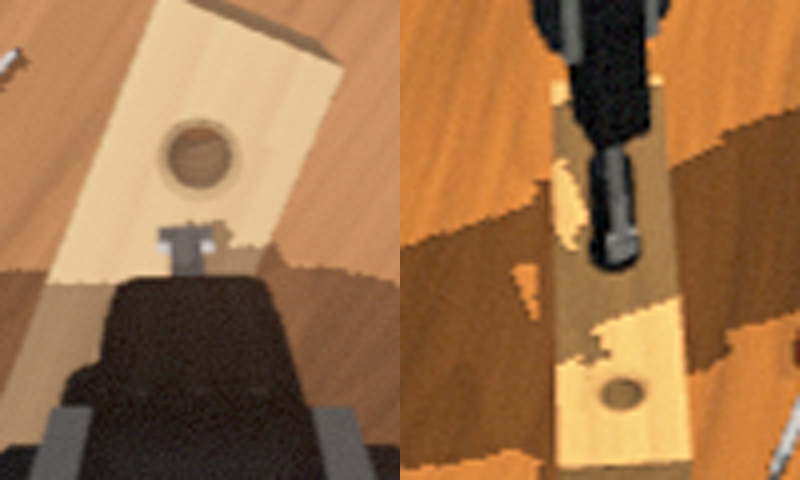

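The left half is the wrist view: the blade end is at crop (187,230), i.e. pixel (283.7,199.5), with its width along the tool's y. The free hole is at crop (199,157), i.e. pixel (286.7,181.2). The right half is the side view, which shows the driver hanging straight. I'll record the tip and hole, then carry the driver over to the amp.

```bash
python3 - <<'E'
from h import *
s=ctrl.state();d=snap("wrist");t=s["tcp_pos"];M=R.from_rotvec(s["ee_rot"]).as_matrix()
print("hole",onz(d,[[286.7-.4,181.2]],85));P=onz(d,[[283.7-.4,199.5]],t[2]-92.6);print("tip in tool",(P-t)@M)
E
python3 -m pendant '[{"tx":-20,"ty":-10,"tz":-40,"turn":0,"gripper":-1},{"tx":-50,"ty":-26,"tz":0,"turn":0,"gripper":-1},{"tx":-50,"ty":-26,"tz":0,"turn":0,"gripper":-1},{"tx":-50,"ty":-26,"tz":0,"turn":0,"gripper":-1},{"tx":-50,"ty":-26,"tz":0,"turn":0,"gripper":-1}]'
python3 -m pendant '[{"tx":-50,"ty":-26,"tz":0,"turn":0,"gripper":-1},{"tx":-50,"ty":-26,"tz":0,"turn":0,"gripper":-1},{"tx":-50,"ty":-26,"tz":0,"turn":0,"gripper":-1},{"tx":-50,"ty":-26,"tz":0,"turn":0,"gripper":-1},{"tx":0,"ty":0,"tz":0,"turn":-0.16,"gripper":-1}]'
python3 -m pendant '[{"tx":0,"ty":0,"tz":0,"turn":-0.16,"gripper":-1},{"tx":0,"ty":0,"tz":0,"turn":-0.16,"gripper":-1},{"tx":0,"ty":0,"tz":0,"turn":-0.16,"gripper":-1},{"tx":0,"ty":0,"tz":0,"turn":-0.16,"gripper":-1},{"tx":0,"ty":0,"tz":0,"turn":-0.16,"gripper":-1}]'
python3 -m pendant '[{"tx":0,"ty":0,"tz":0,"turn":-0.16,"gripper":-1},{"tx":0,"ty":0,"tz":0,"turn":-0.16,"gripper":-1},{"tx":0,"ty":0,"tz":0,"turn":-0.16,"gripper":-1},{"tx":0,"ty":0,"tz":0,"turn":-0.153,"gripper":-1},{"tx":0,"ty":0,"tz":0,"turn":0,"gripper":-1}]'
python3 - <<'E'
from h import *
s=ctrl.state();M=R.from_rotvec(s["ee_rot"]).as_matrix();print("yaw",np.arctan2(M[1,1],M[0,1]),s["joint_positions"].round(3),"to go",M.T@(np.array([561,-119,200])-s["tcp_pos"]))
E
```

```text
hole [[504.06812498 351.08177474  85.        ]]
tip in tool [[-8.87506119e-02 -3.81869850e+00  9.26059261e+01]]
t: 4.72
tcp_pos: [534.6, 103.7, 299.8]
ee_rot: [-1.474, -2.774, 0.0]
contact_force: [0.4, 0.5, -1.8]
opening: 23.8
grasp_force: 98.7
t: 5.35
tcp_pos: [560.5, -122.1, 299.2]
ee_rot: [-1.249, -2.881, 0.001]
contact_force: [-0.9, -0.2, -1.8]
opening: 23.7
grasp_force: 98.5
t: 5.98
tcp_pos: [560.4, -118.5, 299.6]
ee_rot: [-0.018, -3.14, -0.001]
contact_force: [0.1, -0.8, -2.1]
opening: 23.9
grasp_force: 98.6
t: 6.6
tcp_pos: [560.4, -118.5, 299.8]
ee_rot: [0.951, -2.994, -0.001]
contact_force: [-0.0, -1.1, -1.8]
opening: 23.7
grasp_force: 98.6
yaw 2.185955714979834 [-0.324  0.333  1.552  0.     1.258 -2.51 ] to go [-0.26359708 -0.84794571 99.75395509]
```

```bash
python3 -m pendant '[{"tx":0,"ty":0,"tz":0,"turn":0.157,"gripper":-1},{"tx":0,"ty":0,"tz":45,"turn":0,"gripper":-1},{"tx":0,"ty":0,"tz":45,"turn":0,"gripper":-1},{"tx":0,"ty":0,"tz":0,"turn":0,"gripper":-1},{"tx":0,"ty":0,"tz":0,"turn":0,"gripper":-1}]'
python3 - <<'E'
from h import *
s=ctrl.state();print(s["tcp_pos"],s["ee_rot"]);d=snap("wrist");x,y=190,120
g=cv2.resize(d["frame"][y:y+140,x:x+190],None,fx=4,fy=4,interpolation=cv2.INTER_CUBIC)
cv2.imwrite("pics/c4.png",g[:,:,::-1]);np.save("w4.npy",d["frame"]);np.save("E4.npy",d["E"])
E
```

```text
t: 7.22
tcp_pos: [561.2, -118.7, 211.8]
ee_rot: [-0.712, 3.058, -0.001]
contact_force: [-0.6, 0.6, -0.7]
opening: 23.7
grasp_force: 98.6
[ 561.2370158  -118.74971069  211.77974162] [-7.12343873e-01  3.05829092e+00 -1.23700037e-03]
```

View pics/c4.png

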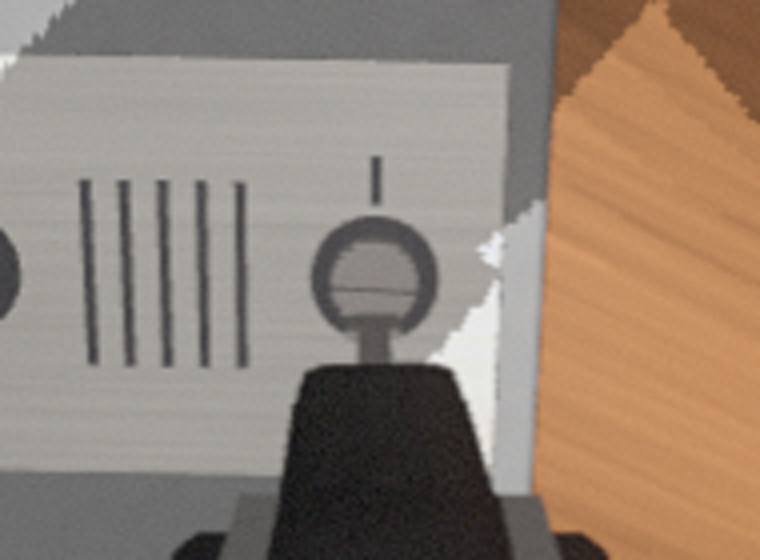

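The crop shows the blade end at (375,318), the head's slot line from (332,289) to (418,294), the hole ring centred at about (375,278), and a ridge at (376,156–205) in line with tool x, so the blade is already nearly parallel to the slot. Next I compute the offset.

Run:
```python
from h import *
s=ctrl.state();t=s["tcp_pos"];M=R.from_rotvec(s["ee_rot"]).as_matrix();d=snap("wrist")
c=lambda u:np.array(u,float)/4+[189.6,119.6]
f=lambda n,u,z:print(n,((onz(d,[c(x) for x in u],z)-t)@M).round(2).tolist())
f("tip",[[375,318]],t[2]-92.6);f("hole",[[375,278]],70)
f("head c",[[374,284]],82);f("head L,R,top",[[330,284],[418,284],[374,240]],82)
f("slot",[[332,289],[418,294]],82);f("ridge",[[376,156],[376,205]],71)
f("bars",[[85,180],[94,364],[240,183],[243,366]],70);f("cover",[[30,56],[508,65]],70)
# slot width profile
g=d["frame"][:, 276:291].astype(int).sum((1,2))/45;print(g[176:202].round(0))
```

```text
tip [[1.56, -4.44, 92.61]]
hole [[-0.3, -5.01, 142.19]]
head c [[0.81, -5.12, 130.18]]
head L,R,top [[0.81, -16.28, 130.2], [0.8, 6.03, 130.16], [12.13, -5.08, 130.16]]
slot [[-0.49, -15.79, 130.21], [-1.8, 6.05, 130.17]]
ridge [[31.83, -4.62, 141.12], [19.22, -4.66, 141.15]]
bars [[25.69, -79.85, 142.27], [-23.93, -80.8, 142.37], [24.81, -39.75, 142.2], [-24.5, -40.61, 142.3]]
cover [[57.05, -91.72, 142.23], [54.54, 28.66, 142.01]]
[ 80.  81.  81.  87. 101. 126. 131. 135. 136. 136. 136. 136. 135. 135.
 135. 129. 107. 129. 135. 134. 135. 132. 113.  90.  84.  86.]
```

```bash
python3 -m pendant '[{"tx":0.5,"ty":-0.6,"tz":10,"turn":0.02,"gripper":-1},{"tx":0,"ty":0,"tz":10,"turn":0,"gripper":-1},{"tx":0,"ty":0,"tz":8,"turn":0,"gripper":-1},{"tx":0,"ty":0,"tz":0,"turn":0,"gripper":-1},{"tx":0,"ty":0,"tz":0,"turn":0,"gripper":-1}]'
for i in 1; do python3 -m pendant '[{"tx":0,"ty":0,"tz":1,"turn":0,"gripper":-1},{"tx":0,"ty":0,"tz":1,"turn":0,"gripper":-1},{"tx":0,"ty":0,"tz":1,"turn":0,"gripper":-1},{"tx":0,"ty":0,"tz":0,"turn":0,"gripper":-1}]'; done
```

```text
t: 7.95
tcp_pos: [560.4, -119.3, 182.4]
ee_rot: [-0.684, 3.066, -0.0]
contact_force: [0.2, 0.1, -1.5]
opening: 24.0
grasp_force: 98.6
t: 8.45
tcp_pos: [560.3, -119.3, 179.2]
ee_rot: [-0.684, 3.066, 0.0]
contact_force: [0.1, -0.6, -1.1]
opening: 23.7
grasp_force: 98.6
```

```bash
python3 -m pendant '[{"tx":0,"ty":0,"tz":1,"turn":0,"gripper":-1},{"tx":0,"ty":0,"tz":0.5,"turn":0,"gripper":-1},{"tx":0,"ty":0,"tz":0,"turn":0,"gripper":-1}]'
```

```text
t: 8.82
tcp_pos: [560.3, -119.3, 177.7]
ee_rot: [0.684, -3.066, -0.0]
contact_force: [-0.9, 0.5, -1.7]
opening: 24.0
grasp_force: 98.6
```

```bash
python3 -m pendant '[{"tx":0,"ty":0,"tz":0.7,"turn":0,"gripper":-1},{"tx":0,"ty":0,"tz":0,"turn":0,"gripper":-1}]'
```

```text
t: 9.07
tcp_pos: [560.3, -119.3, 177.0]
ee_rot: [0.684, -3.066, -0.0]
contact_force: [0.1, 0.1, -0.9]
opening: 23.6
grasp_force: 98.6
```

```bash
python3 -m pendant '[{"tx":0,"ty":0,"tz":0.7,"turn":0,"gripper":-1},{"tx":0,"ty":0,"tz":0,"turn":0,"gripper":-1}]'
```

```text
t: 9.32
tcp_pos: [560.3, -119.3, 176.3]
ee_rot: [-0.684, 3.066, 0.0]
contact_force: [-0.3, 0.2, -1.8]
opening: 24.0
grasp_force: 98.6
```

```bash
python3 -m pendant '[{"tx":0,"ty":0,"tz":0.8,"turn":0,"gripper":-1},{"tx":0,"ty":0,"tz":0,"turn":0,"gripper":-1}]'
```

```text
t: 9.57
tcp_pos: [560.3, -119.3, 175.5]
ee_rot: [0.684, -3.066, -0.0]
contact_force: [-0.1, -0.3, -2.4]
opening: 24.0
grasp_force: 98.6
```

```bash
python3 -m pendant '[{"tx":0,"ty":0,"tz":0.8,"turn":0,"gripper":-1},{"tx":0,"ty":0,"tz":0,"turn":0,"gripper":-1}]'
```

```text
t: 9.82
tcp_pos: [560.3, -119.3, 174.7]
ee_rot: [0.684, -3.066, -0.0]
contact_force: [0.5, 0.6, -1.9]
opening: 23.7
grasp_force: 98.6
```

```bash
python3 -m pendant '[{"tx":0,"ty":0,"tz":0.8,"turn":0,"gripper":-1},{"tx":0,"ty":0,"tz":0,"turn":0,"gripper":-1}]'
```

```text
t: 10.07
tcp_pos: [560.4, -119.2, 174.2]
ee_rot: [-0.684, 3.066, 0.0]
contact_force: [-0.7, 0.3, 0.8]
opening: 23.9
grasp_force: 99.0
```

```bash
python3 -m pendant '[{"tx":0,"ty":0,"tz":0.8,"turn":0,"gripper":-1},{"tx":0,"ty":0,"tz":0,"turn":0,"gripper":-1}]'
```

```text
t: 10.32
tcp_pos: [560.4, -119.3, 173.4]
ee_rot: [-0.684, 3.066, -0.0]
contact_force: [0.3, 0.6, 4.0]
opening: 23.4
grasp_force: 99.4
```

```bash
python3 -m pendant '[{"tx":0.5,"ty":0,"tz":0,"turn":0,"gripper":-1},{"tx":0.5,"ty":0,"tz":0,"turn":0,"gripper":-1},{"tx":0,"ty":0,"tz":0,"turn":0,"gripper":-1}]'
```

```text
t: 10.7
tcp_pos: [559.6, -119.7, 173.3]
ee_rot: [-0.684, 3.065, -0.0]
contact_force: [2.1, 1.3, 4.4]
opening: 23.5
grasp_force: 99.4
```

```bash
python3 -m pendant '[{"tx":0.5,"ty":0,"tz":0,"turn":0,"gripper":-1},{"tx":0.5,"ty":0,"tz":0,"turn":0,"gripper":-1},{"tx":0,"ty":0,"tz":0,"turn":0,"gripper":-1}]'
```

```text
t: 11.08
tcp_pos: [558.7, -120.1, 173.3]
ee_rot: [-0.684, 3.066, -0.0]
contact_force: [3.7, 2.8, 3.5]
opening: 23.9
grasp_force: 99.4
```

```bash
python3 -m pendant '[{"tx":-0.7,"ty":0,"tz":0,"turn":0,"gripper":-1},{"tx":-0.7,"ty":0,"tz":0,"turn":0,"gripper":-1},{"tx":0,"ty":0,"tz":0,"turn":0,"gripper":-1}]'
```

```text
t: 11.45
tcp_pos: [559.7, -119.6, 173.2]
ee_rot: [0.685, -3.066, 0.0]
contact_force: [1.0, 0.8, 4.5]
opening: 24.0
grasp_force: 99.5
```

```bash
python3 -m pendant '[{"tx":-0.6,"ty":0,"tz":0,"turn":0,"gripper":-1},{"tx":-0.6,"ty":0,"tz":0,"turn":0,"gripper":-1},{"tx":0,"ty":0,"tz":0,"turn":0,"gripper":-1}]'
```

```text
t: 11.82
tcp_pos: [560.6, -119.1, 173.1]
ee_rot: [0.684, -3.066, -0.0]
contact_force: [-0.2, 0.7, 4.7]
opening: 24.1
grasp_force: 99.5
```

```bash
python3 -m pendant '[{"tx":-0.5,"ty":0,"tz":0,"turn":0,"gripper":-1},{"tx":-0.5,"ty":0,"tz":0,"turn":0,"gripper":-1},{"tx":0,"ty":0,"tz":0,"turn":0,"gripper":-1}]'
```

```text
t: 12.2
tcp_pos: [561.5, -118.6, 173.1]
ee_rot: [0.684, -3.066, -0.0]
contact_force: [-2.5, -0.8, 4.0]
opening: 24.1
grasp_force: 99.5
```

```bash
python3 -m pendant '[{"tx":0,"ty":0,"tz":-1.3,"turn":0,"gripper":-1},{"tx":0,"ty":0,"tz":-1.2,"turn":0,"gripper":-1},{"tx":0,"ty":0,"tz":0,"turn":0,"gripper":-1}]'
```

```text
t: 12.58
tcp_pos: [561.7, -118.5, 175.4]
ee_rot: [0.684, -3.066, -0.001]
contact_force: [0.5, -0.5, -1.4]
opening: 23.9
grasp_force: 98.7
```

```bash
python3 -m pendant '[{"tx":-0.5,"ty":0,"tz":0,"turn":0,"gripper":-1},{"tx":-0.5,"ty":0,"tz":0,"turn":0,"gripper":-1},{"tx":0,"ty":0,"tz":0,"turn":0,"gripper":-1}]'
```

```text
t: 12.95
tcp_pos: [562.7, -118.1, 175.6]
ee_rot: [-0.685, 3.066, 0.0]
contact_force: [-0.2, 0.1, -0.8]
opening: 23.8
grasp_force: 98.7
```

```bash
python3 -m pendant '[{"tx":-0.5,"ty":0,"tz":0,"turn":0,"gripper":-1},{"tx":-0.5,"ty":0,"tz":0,"turn":0,"gripper":-1},{"tx":0,"ty":0,"tz":0,"turn":0,"gripper":-1}]'
```

```text
t: 13.32
tcp_pos: [563.6, -117.7, 175.7]
ee_rot: [-0.684, 3.066, 0.0]
contact_force: [0.6, -0.4, -1.0]
opening: 23.4
grasp_force: 98.7
```

```bash
python3 -m pendant '[{"tx":1.2,"ty":0,"tz":0,"turn":0,"gripper":-1},{"tx":1.1,"ty":0,"tz":0,"turn":0,"gripper":-1},{"tx":0,"ty":0,"tz":1,"turn":0,"gripper":-1},{"tx":0,"ty":0,"tz":1,"turn":0,"gripper":-1},{"tx":0,"ty":0,"tz":0.3,"turn":0,"gripper":-1}]';python3 -m pendant '[{"tx":0,"ty":0,"tz":0,"turn":0,"gripper":-1}]'
```

```text
t: 13.95
tcp_pos: [561.5, -118.7, 173.3]
ee_rot: [-0.684, 3.066, 0.0]
contact_force: [0.3, 0.4, -2.2]
opening: 23.7
grasp_force: 98.7
t: 14.08
tcp_pos: [561.5, -118.7, 173.4]
ee_rot: [-0.684, 3.066, 0.0]
contact_force: [0.7, -0.9, -1.3]
opening: 23.9
grasp_force: 98.7
```

The blade has dropped past the land's height, so it is in the slot. I'll go on down to its floor, expected near 170.2.

```bash
python3 -m pendant '[{"tx":0,"ty":0,"tz":0.8,"turn":0,"gripper":-1},{"tx":0,"ty":0,"tz":0.8,"turn":0,"gripper":-1},{"tx":0,"ty":0,"tz":0,"turn":0,"gripper":-1}]'
```

```text
t: 14.45
tcp_pos: [561.5, -118.7, 171.7]
ee_rot: [0.684, -3.066, -0.0]
contact_force: [0.2, 0.3, -2.4]
opening: 23.7
grasp_force: 98.7
```

```bash
python3 -m pendant '[{"tx":0,"ty":0,"tz":0.8,"turn":0,"gripper":-1},{"tx":0,"ty":0,"tz":0.7,"turn":0,"gripper":-1},{"tx":0,"ty":0,"tz":0,"turn":0,"gripper":-1}]'
```

```text
t: 14.82
tcp_pos: [561.5, -118.7, 170.4]
ee_rot: [-0.684, 3.066, 0.0]
contact_force: [0.1, 0.7, 0.3]
opening: 23.8
grasp_force: 98.9
```

Floor found at TCP 170.4, 3.8 mm below the land, so the blade is seated. Now I press.

```bash
python3 -m pendant '[{"tx":0,"ty":0,"tz":0.7,"turn":0,"gripper":-1},{"tx":0,"ty":0,"tz":0.7,"turn":0,"gripper":-1},{"tx":0,"ty":0,"tz":0.6,"turn":0,"gripper":-1},{"tx":0,"ty":0,"tz":0,"turn":0,"gripper":-1}]' 120
```

```text
t: 15.32
tcp_pos: [561.7, -118.7, 168.8]
ee_rot: [-0.684, 3.065, -0.0]
contact_force: [-0.6, 0.7, 5.8]
opening: 22.9
grasp_force: 123.4
```

```bash
python3 -m pendant '[{"tx":0,"ty":0,"tz":0.4,"turn":0,"gripper":-1},{"tx":0,"ty":0,"tz":0,"turn":0,"gripper":-1}]' 120
```

```text
t: 15.58
tcp_pos: [561.8, -118.7, 168.6]
ee_rot: [-0.684, 3.065, -0.001]
contact_force: [-1.4, 1.3, 7.6]
opening: 23.3
grasp_force: 123.5
```

```bash
python3 -m pendant '[{"tx":0,"ty":0,"tz":0.5,"turn":0,"gripper":-1},{"tx":0,"ty":0,"tz":0.5,"turn":0,"gripper":-1},{"tx":0,"ty":0,"tz":0,"turn":0,"gripper":-1}]' 120
```

```text
t: 15.95
tcp_pos: [561.9, -118.8, 167.9]
ee_rot: [-0.684, 3.065, -0.001]
contact_force: [-0.6, 1.3, 10.1]
opening: 23.2
grasp_force: 123.9
```

```bash
python3 -m pendant '[{"tx":0,"ty":0,"tz":0.4,"turn":0,"gripper":-1},{"tx":0,"ty":0,"tz":0,"turn":0,"gripper":-1}]' 120
```

```text
t: 16.2
tcp_pos: [562.0, -118.8, 167.6]
ee_rot: [-0.684, 3.064, -0.001]
contact_force: [-1.0, 1.5, 11.8]
opening: 23.1
grasp_force: 124.0
```

```bash
python3 -m pendant '[{"tx":0,"ty":0,"tz":0.5,"turn":0,"gripper":-1},{"tx":0,"ty":0,"tz":0,"turn":0,"gripper":-1},{"tx":-0.3,"ty":0,"tz":0,"turn":0.12,"gripper":-1},{"tx":-0.3,"ty":0,"tz":0,"turn":0.12,"gripper":-1},{"tx":0,"ty":0,"tz":0,"turn":0,"gripper":-1}]' 120; python3 -c "
from plant import ctrl;print(ctrl.state()['ft_torque'])"
```

```text
t: 16.82
tcp_pos: [562.9, -118.7, 167.4]
ee_rot: [-0.31, 3.124, -0.002]
contact_force: [-0.8, 1.3, 13.4]
opening: 23.3
grasp_force: 124.1
[0.20753275 0.13326399 0.0166049 ]
```

```bash
python3 -m pendant '[{"tx":-0.3,"ty":0,"tz":0,"turn":0.12,"gripper":-1},{"tx":-0.3,"ty":0,"tz":0,"turn":0.12,"gripper":-1},{"tx":-0.3,"ty":0,"tz":0,"turn":0.12,"gripper":-1},{"tx":0,"ty":0,"tz":0,"turn":0,"gripper":-1}]' 120; python3 -c "
from plant import ctrl;print(ctrl.state()['ft_torque'])"
```

```text
t: 17.32
tcp_pos: [564.0, -118.8, 167.5]
ee_rot: [0.255, 3.128, -0.001]
contact_force: [-0.4, 0.0, 12.5]
opening: 23.2
grasp_force: 124.1
[ 0.04286238 -0.04949238  0.01658314]
```

```bash
python3 -m pendant '[{"tx":-0.3,"ty":0,"tz":0.2,"turn":0.12,"gripper":-1},{"tx":-0.3,"ty":0,"tz":0.2,"turn":0.12,"gripper":-1},{"tx":-0.3,"ty":0,"tz":0,"turn":0.12,"gripper":-1},{"tx":0,"ty":0,"tz":0,"turn":0,"gripper":-1}]' 120; python3 -c "
from plant import ctrl;print(ctrl.state()['ft_torque'])"
```

```text
t: 17.82
tcp_pos: [565.0, -119.3, 167.2]
ee_rot: [0.81, 3.031, -0.001]
contact_force: [0.8, -0.3, 14.4]
opening: 23.5
grasp_force: 124.2
[-0.19064976 -0.16907846  0.03147546]
```

```bash
python3 -m pendant '[{"tx":-0.3,"ty":0,"tz":0,"turn":0.12,"gripper":-1},{"tx":-0.3,"ty":0,"tz":0,"turn":0.12,"gripper":-1},{"tx":-0.3,"ty":0,"tz":0,"turn":0.12,"gripper":-1},{"tx":0,"ty":0,"tz":0,"turn":0,"gripper":-1}]' 120; python3 -c "
from plant import ctrl;print(ctrl.state()['ft_torque'])"
```

```text
t: 18.32
tcp_pos: [565.8, -119.9, 167.3]
ee_rot: [1.339, 2.837, 0.0]
contact_force: [0.7, -1.3, 13.2]
opening: 23.4
grasp_force: 124.2
[-0.32857021 -0.16428648  0.01211669]
```

```bash
python3 -m pendant '[{"tx":-0.3,"ty":0,"tz":0.2,"turn":0.12,"gripper":-1},{"tx":-0.3,"ty":0,"tz":0,"turn":0.12,"gripper":-1},{"tx":-0.3,"ty":0,"tz":0,"turn":0.12,"gripper":-1},{"tx":-0.1,"ty":0,"tz":0,"turn":0.06,"gripper":-1},{"tx":0,"ty":0,"tz":0,"turn":0,"gripper":-1}]' 120; python3 -c "
from plant import ctrl;print(ctrl.state()['ft_torque'])"
python3 -m pendant '[{"tx":0,"ty":0,"tz":0,"turn":0,"gripper":-1}]'
```

```text
t: 18.95
tcp_pos: [566.4, -121.0, 167.2]
ee_rot: [1.9, 2.496, 0.001]
contact_force: [-0.8, -1.6, 14.2]
opening: 23.7
grasp_force: 124.4
[-0.63810218 -0.08155985  0.05186302]
t: 19.08
tcp_pos: [566.4, -121.0, 167.2]
ee_rot: [1.899, 2.497, 0.001]
contact_force: [0.3, -1.3, 13.8]
opening: 23.3
grasp_force: 124.4
```

```bash
python3 -m pendant '[{"tx":-0.2,"ty":0,"tz":0,"turn":0.08,"gripper":-1},{"tx":0,"ty":0,"tz":0,"turn":0,"gripper":-1}]'; python3 -m pendant '[{"tx":0,"ty":0,"tz":-1,"turn":0,"gripper":-1},{"tx":0,"ty":0,"tz":-1,"turn":0,"gripper":-1},{"tx":0,"ty":0,"tz":-1,"turn":0,"gripper":-1},{"tx":0,"ty":0,"tz":-1,"turn":0,"gripper":-1},{"tx":0,"ty":0,"tz":0,"turn":0,"gripper":-1}]'; python3 -c "
from plant import ctrl;s=ctrl.state();print(s['ft_torque'])"
```

```text
t: 19.32
tcp_pos: [566.4, -121.2, 167.2]
ee_rot: [1.999, 2.418, 0.002]
contact_force: [0.3, -2.0, 14.3]
opening: 23.3
grasp_force: 124.4
t: 19.95
tcp_pos: [565.8, -120.7, 169.7]
ee_rot: [1.999, 2.421, 0.001]
contact_force: [4.8, -2.0, 3.7]
opening: 23.0
grasp_force: 122.8
[-0.84641327 -1.09700582  0.07855965]
```

```bash
python3 -m pendant '[{"tx":0,"ty":0,"tz":-1.5,"turn":0,"gripper":-1},{"tx":0,"ty":0,"tz":-2,"turn":0,"gripper":-1},{"tx":0,"ty":0,"tz":-3,"turn":0,"gripper":-1},{"tx":0,"ty":0,"tz":-4,"turn":0,"gripper":-1},{"tx":0,"ty":0,"tz":0,"turn":0,"gripper":-1}]'; python3 -m pendant '[{"tx":0,"ty":0,"tz":-14,"turn":0,"gripper":-1},{"tx":0,"ty":0,"tz":-14,"turn":0,"gripper":-1},{"tx":0,"ty":0,"tz":0,"turn":0,"gripper":-1},{"tx":0,"ty":0,"tz":0,"turn":0,"gripper":-1}]'
python3 - <<'E'
from h import *
d=snap("wrist");x,y=190,100
g=cv2.resize(d["frame"][y:y+150,x:x+190],None,fx=4,fy=4,interpolation=cv2.INTER_CUBIC)
cv2.imwrite("pics/c5.png",g[:,:,::-1])
E
```

```text
t: 20.58
tcp_pos: [564.8, -119.9, 180.1]
ee_rot: [-2.0, -2.422, -0.0]
contact_force: [-0.5, -0.4, -1.2]
opening: 23.0
grasp_force: 122.2
t: 21.08
tcp_pos: [564.9, -120.2, 207.9]
ee_rot: [-2.001, -2.422, -0.0]
contact_force: [1.1, -0.4, -2.3]
opening: 23.5
grasp_force: 122.2
```

View pics/c5.png

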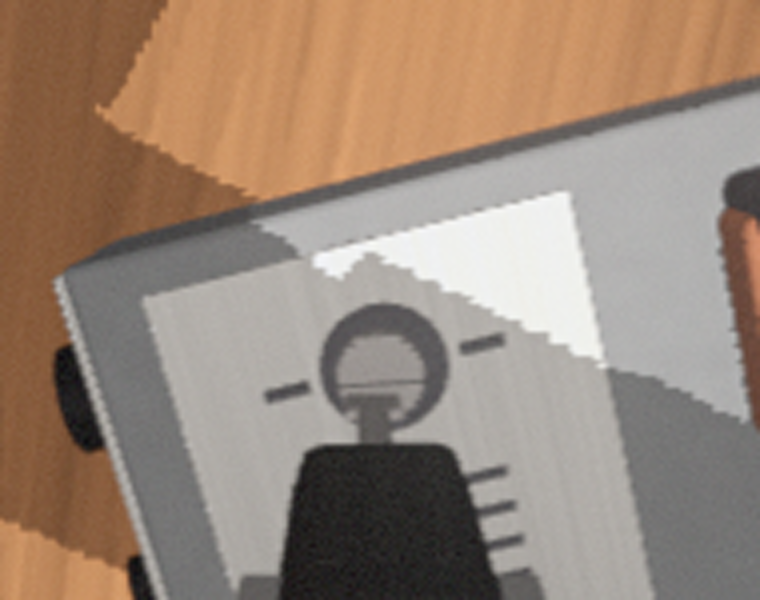

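The crop shows the slot line (340,385)–(425,380) about 9° past the ridge line (265,395)–(505,342). That puts the head at about 1.73 rad, past the last tooth. Now I take the driver back.

```bash
python3 -m pendant '[{"tx":0,"ty":0,"tz":-50,"turn":0,"gripper":-1},{"tx":0,"ty":0,"tz":-45,"turn":0,"gripper":-1},{"tx":50,"ty":3.3,"tz":0,"turn":0,"gripper":-1},{"tx":53,"ty":3.5,"tz":0,"turn":0,"gripper":-1},{"tx":53,"ty":3.5,"tz":0,"turn":0,"gripper":-1}]'
python3 -m pendant '[{"tx":53,"ty":3.5,"tz":0,"turn":0,"gripper":-1},{"tx":53,"ty":3.5,"tz":0,"turn":0,"gripper":-1},{"tx":53,"ty":3.5,"tz":0,"turn":0,"gripper":-1},{"tx":53,"ty":3.5,"tz":0,"turn":0,"gripper":-1},{"tx":53,"ty":3.5,"tz":0,"turn":0,"gripper":-1}]'
python3 -m pendant '[{"tx":53,"ty":3.5,"tz":0,"turn":0,"gripper":-1},{"tx":0,"ty":0,"tz":0,"turn":-0.13,"gripper":-1},{"tx":0,"ty":0,"tz":0,"turn":-0.13,"gripper":-1},{"tx":0,"ty":0,"tz":0,"turn":-0.13,"gripper":-1},{"tx":0,"ty":0,"tz":0,"turn":0,"gripper":-1}]'
python3 - <<'E'
from h import *
s=ctrl.state();M=R.from_rotvec(s["ee_rot"]).as_matrix();print("yaw",np.arctan2(M[1,1],M[0,1]),s["joint_positions"].round(3),"to go",M.T@(np.array([505.7,351.3,225])-s["tcp_pos"]))
E
```

```text
t: 21.75
tcp_pos: [545.2, 36.2, 302.5]
ee_rot: [-2.001, -2.421, 0.0]
contact_force: [0.9, -0.3, -1.7]
opening: 23.3
grasp_force: 122.3
t: 22.38
tcp_pos: [512.3, 300.1, 302.5]
ee_rot: [-2.0, -2.422, 0.001]
contact_force: [1.3, 1.0, -1.0]
opening: 23.4
grasp_force: 122.3
t: 23.0
tcp_pos: [506.2, 351.1, 302.4]
ee_rot: [-1.494, -2.763, 0.001]
contact_force: [-0.4, 0.8, -0.9]
opening: 23.4
grasp_force: 122.1
yaw 0.5791908797880845 [ 0.499  0.399  1.442  0.     1.301 -0.08 ] to go [ 0.42983927 -0.18576106 77.38528894]
```

```bash
python3 -m pendant '[{"tx":1.2,"ty":2.2,"tz":40,"turn":0,"gripper":-1},{"tx":0,"ty":0,"tz":42,"turn":0,"gripper":-1},{"tx":0,"ty":0,"tz":0,"turn":0,"gripper":-1},{"tx":0,"ty":0,"tz":0,"turn":0,"gripper":-1}]'
python3 - <<'E'
from h import *
s=ctrl.state();M=R.from_rotvec(s["ee_rot"]).as_matrix();t=s["tcp_pos"];print((M.T@(np.array([504.07,351.08,85])-t)).round(2))
d=snap("wrist");x,y=235,140
g=cv2.resize(d["frame"][y:y+90,x:x+100],None,fx=6,fy=6,interpolation=cv2.INTER_CUBIC)
cv2.imwrite("pics/c6.png",g[:,:,::-1])
E
```

```text
t: 23.5
tcp_pos: [508.1, 353.6, 222.4]
ee_rot: [1.495, 2.762, 0.002]
contact_force: [-0.2, -0.3, -0.7]
opening: 23.1
grasp_force: 122.1
[ 7.0000e-02 -5.0100e+00  1.3743e+02]
```

View pics/c6.png

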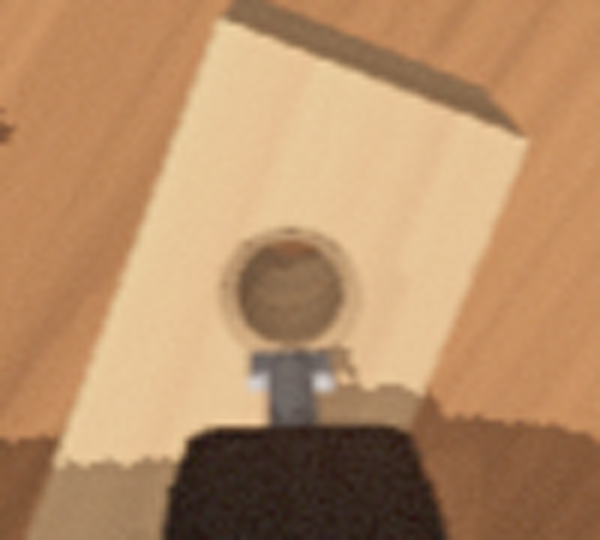

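The crop shows the blade end at (293,352) and the hole's chamfer ring centred at (290,291). I'll compute the remaining offset.

Run:
```python
from h import *
s=ctrl.state();M=R.from_rotvec(s["ee_rot"]).as_matrix();t=s["tcp_pos"];d=snap("wrist")
c=lambda u:np.array(u,float)/6+[234.6,139.6]
tip=(onz(d,[c([293,352])],t[2]-92.3)-t)@M;h=(onz(d,[c([290,291])],85)-t)@M
print(tip.round(2),h.round(2),(h-tip).round(2))
```

```text
[[ 1.12 -3.68 92.29]] [[  0.49  -4.69 137.83]] [[-0.63 -1.01 45.54]]
```

```bash
python3 -m pendant '[{"tx":-0.5,"ty":-1,"tz":15,"turn":0,"gripper":-1},{"tx":0,"ty":0,"tz":15,"turn":0,"gripper":-1},{"tx":0,"ty":0,"tz":8,"turn":0,"gripper":-1},{"tx":0,"ty":0,"tz":4,"turn":0,"gripper":-1},{"tx":0,"ty":0,"tz":0,"turn":0,"gripper":-1}]'
```

```text
t: 24.22
tcp_pos: [506.9, 352.4, 178.7]
ee_rot: [-1.493, -2.764, 0.0]
contact_force: [-0.6, -0.2, -1.3]
opening: 23.2
grasp_force: 122.1
```

```bash
python3 -m pendant '[{"tx":0,"ty":0,"tz":2,"turn":0,"gripper":-1},{"tx":0,"ty":0,"tz":2,"turn":0,"gripper":-1},{"tx":0,"ty":0,"tz":2,"turn":0,"gripper":-1},{"tx":0,"ty":0,"tz":0,"turn":0,"gripper":-1}]'
```

```text
t: 24.72
tcp_pos: [506.9, 352.3, 172.8]
ee_rot: [-1.493, -2.764, 0.0]
contact_force: [-0.5, -0.5, -1.9]
opening: 23.0
grasp_force: 122.1
```

```bash
python3 -m pendant '[{"tx":0,"ty":0,"tz":2,"turn":0,"gripper":-1},{"tx":0,"ty":0,"tz":2,"turn":0,"gripper":-1},{"tx":0,"ty":0,"tz":2,"turn":0,"gripper":-1},{"tx":0,"ty":0,"tz":0,"turn":0,"gripper":-1}]'
```

```text
t: 25.22
tcp_pos: [506.9, 352.3, 166.7]
ee_rot: [-1.493, -2.764, 0.0]
contact_force: [-0.1, 0.2, -1.4]
opening: 23.0
grasp_force: 122.1
```

The tip is 11 mm into the hole with no contact. Continuing down.

```bash
python3 -m pendant '[{"tx":0,"ty":0,"tz":10,"turn":0,"gripper":-1},{"tx":0,"ty":0,"tz":12,"turn":0,"gripper":-1},{"tx":0,"ty":0,"tz":10,"turn":0,"gripper":-1},{"tx":0,"ty":0,"tz":0,"turn":0,"gripper":-1}]'; python3 -m pendant '[{"tx":0,"ty":0,"tz":10,"turn":0,"gripper":-1},{"tx":0,"ty":0,"tz":10,"turn":0,"gripper":-1},{"tx":0,"ty":0,"tz":5,"turn":0,"gripper":-1},{"tx":0,"ty":0,"tz":3,"turn":0,"gripper":-1},{"tx":0,"ty":0,"tz":0,"turn":0,"gripper":-1}]'
```

```text
t: 25.72
tcp_pos: [506.5, 352.1, 133.7]
ee_rot: [-1.493, -2.763, 0.002]
contact_force: [0.2, 0.3, -1.0]
opening: 23.0
grasp_force: 122.1
t: 26.35
tcp_pos: [506.9, 352.4, 106.8]
ee_rot: [-1.493, -2.764, 0.0]
contact_force: [0.5, 0.9, -1.4]
opening: 23.5
grasp_force: 122.1
```

```bash
python3 -m pendant '[{"tx":0,"ty":0,"tz":1,"turn":0,"gripper":-1},{"tx":0,"ty":0,"tz":0.7,"turn":0,"gripper":-1},{"tx":0,"ty":0,"tz":0,"turn":0,"gripper":-1}]'
```

```text
t: 26.72
tcp_pos: [506.9, 352.4, 105.3]
ee_rot: [1.493, 2.764, 0.0]
contact_force: [-0.1, 0.7, -1.5]
opening: 23.4
grasp_force: 122.1
```

```bash
python3 -m pendant '[{"tx":0,"ty":0,"tz":0.7,"turn":0,"gripper":-1},{"tx":0,"ty":0,"tz":0,"turn":0,"gripper":-1}]'
```

```text
t: 26.98
tcp_pos: [506.9, 352.4, 104.5]
ee_rot: [1.493, 2.764, 0.0]
contact_force: [0.6, -0.6, -1.2]
opening: 23.6
grasp_force: 122.1
```

```bash
python3 -m pendant '[{"tx":0,"ty":0,"tz":1,"turn":0,"gripper":-1},{"tx":0,"ty":0,"tz":0.6,"turn":0,"gripper":-1},{"tx":0,"ty":0,"tz":0,"turn":0,"gripper":-1}]'
```

```text
t: 27.35
tcp_pos: [506.9, 352.3, 102.9]
ee_rot: [-1.493, -2.764, -0.0]
contact_force: [0.4, -0.5, -1.3]
opening: 23.4
grasp_force: 122.4
```

```bash
python3 -m pendant '[{"tx":0,"ty":0,"tz":0.6,"turn":0,"gripper":-1},{"tx":0,"ty":0,"tz":0,"turn":0,"gripper":-1}]'
```

```text
t: 27.6
tcp_pos: [506.9, 352.4, 102.8]
ee_rot: [1.493, 2.764, 0.001]
contact_force: [-1.6, -1.2, 5.0]
opening: 23.2
grasp_force: 123.1
```

Handle down on the block. I'll open the gripper, which has 85 mm of clearance, and withdraw straight up.

```bash
python3 -m pendant '[{"tx":0,"ty":0,"tz":0,"turn":0,"gripper":0},{"tx":0,"ty":0,"tz":0,"turn":0,"gripper":1},{"tx":0,"ty":0,"tz":0,"turn":0,"gripper":1},{"tx":0,"ty":0,"tz":0,"turn":0,"gripper":1},{"tx":0,"ty":0,"tz":-5,"turn":0,"gripper":1}]'; python3 -m pendant '[{"tx":0,"ty":0,"tz":-20,"turn":0,"gripper":1},{"tx":0,"ty":0,"tz":-40,"turn":0,"gripper":1},{"tx":0,"ty":0,"tz":-40,"turn":0,"gripper":1},{"tx":0,"ty":0,"tz":-40,"turn":0,"gripper":1},{"tx":0,"ty":0,"tz":0,"turn":0,"gripper":1}]'; python3 -m pendant '[{"tx":0,"ty":0,"tz":0,"turn":0,"gripper":1},{"tx":0,"ty":0,"tz":0,"turn":0,"gripper":1}]'
python3 - <<'E'
from h import *
d=snap("wrist");f=d["frame"]
p=proj(d,[[504,351.4,149],[504,351.4,85]]);print(p)
x,y=p[0].astype(int);m=np.zeros(f.shape[:2],np.uint8);m[y-35:y+35,x-35:x+35]=(f.max(2)<70)[y-35:y+35,x-35:x+35]
cs=max(cv2.findContours(m,0,2)[0],key=cv2.contourArea);q=cv2.approxPolyDP(cs,2.5,True).reshape(-1,2);print(q.tolist(),cv2.contourArea(cs))
print(onz(d,q,149).round(1).tolist(),onz(d,q,85).round(1).tolist())
E
```

```text
t: 28.22
tcp_pos: [506.8, 352.3, 107.2]
ee_rot: [-1.493, -2.764, 0.001]
contact_force: [-0.3, -0.4, -0.1]
opening: 85.5
grasp_force: 0.0
t: 28.85
tcp_pos: [507.8, 352.9, 250.9]
ee_rot: [1.492, 2.761, 0.008]
contact_force: [-0.5, -0.0, -0.0]
opening: 85.4
grasp_force: 0.0
t: 29.1
tcp_pos: [506.6, 352.1, 246.2]
ee_rot: [-1.493, -2.763, 0.002]
contact_force: [0.1, -0.2, 0.1]
opening: 85.2
grasp_force: 0.0
[[284.92464108 197.29263727]
 [285.37852378 183.36490554]]
[[278, 174], [273, 184], [274, 208], [296, 209], [299, 203], [296, 176]] 845.5
[[487.2, 365.9, 149.0], [488.3, 355.8, 149.0], [501.1, 337.4, 149.0], [518.6, 347.7, 149.0], [517.7, 353.9, 149.0], [501.6, 373.2, 149.0]] [[491.5, 355.7, 85.0], [492.9, 343.3, 85.0], [508.7, 320.5, 85.0], [530.3, 333.2, 85.0], [529.2, 340.9, 85.0], [509.3, 364.8, 85.0]]
```

The handle's top corners, (501,337) and (519,348), and its foot corners are back within about 3 mm of where they started, so it is upright and seated. Handing in.

```bash
python3 -c "
from plant import ctrl;print(ctrl.finish_job())"
```

```text
the job is handed in; nothing more can be done
None
```

I turned the open screw to about 1.73 rad, past its last tooth and about 9° beyond the ridge line, let it up, stood the screwdriver back upright in its hole and let it go, and handed the job in; the hand-in gave no verdict.

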